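# Restock the CD spinner and index it one click

## Robot

A 6-joint arm with a two-finger parallel gripper is mounted at the origin on the work surface. World frame = base frame: x ahead of the robot, y to its left, z up, the work surface at z = 0. Lengths are in m, angles in degrees, forces in N, time in s.
With the tool pointing down it reaches from about 0.4 to 0.825 m from the base axis. Payload 7 kg.
Tool frame: the origin (TCP) lies at the very end of the fingers, on their centre line; the grasp point (between the pads) lies 19 mm behind it (ctrl.grip_point_offset is the distance from the TCP to the grasp point, in m); x points along the fingers, z is the direction in which the jaws open and shut, and the axes are right-handed (so a half turn about x gives the same grasp; the last joint's range is limited). The gripper opens to 88 mm and grips with 3 to 60 N. Pads are 19 mm wide; open, the fingers measure 130 mm over their backs; the gripper's body (78 mm by 193 mm) begins 47 mm behind the grasp point.
Start: joints at [-51.904, 20.546, 0.682, 0, -70.136, -16.507], TCP at [0.248, -0.628, 0.227] pointing down, gripper open.
Joint ranges: [-176.03, 176.03], [-82.01, 121.73], [-58.28, 71.71], [-173.87, 95.51], [-174.79, -0.11], [-173.66, 173.66]. Speed limits (degrees/s): [136.94, 136.94, 172.46, 180, 180, 180].

## Interface

Orientations are given as [roll, pitch, yaw] about the fixed x, y, z axes, in that order (R = Rz(yaw) Ry(pitch) Rx(roll)).
In Python, from plant import get_obs, snapshot, calibration, close_job, ctrl gives the robot as it stands.
- The arm moves only by the tool move_arm, never from a script. Its argument "commands" is a list that holds one entry, the list of rows, each a list of 4 numbers: the shift along the tool's x, y, z in cm, then the turn about the tool's x in rad. In form: [[[dx, dy, dz, spin], ...]]. A call has 1 to 8 rows; each row shifts and turns the commanded pose from where the row before left it, along the tool's axes as they then stand; what a row does not reach is not made up. A row lasts 1/10 s, in which the tool goes at most 50 mm and 8.59 degrees, less where a joint would pass 70% of its speed; a pose out of reach is approached as far as the arm can. A call with a gripper value outside its range is refused whole. "jaw" is the finger opening in cm, from 0 to 8.76, set as the call begins (left out, the last holds). The fingers move at their own pace and stop on an object; the grip force is fixed at half the most. Time passes only in rows, so rows that do not move let the fingers close. It gives the time, the measured TCP pose, the force and the opening at its end, in the units of the state.
- get_obs(): the state, without advancing time (a new reading comes with each control period).
- snapshot(name): name is "scene" or "top"; returns (picture, depth): 384x512x3 uint8, red, green, blue; 384x512 float32, m along the optical axis (not along the pixel's ray), 0 where there is no reading.
- calibration(name): a dict with "mtx" (3x3 intrinsics, pixels), "T" (4x4, takes a point from camera to world coordinates). Camera axes: x right, y up, looking along -z (the intrinsics and any distortion apply to the point x, -y, -z); pixel columns grow to the right and rows downward; lengths in m; the calibration is good to about 2 mm. A picture is of the moment at which its call begins. calibration takes no time and is no camera call.
- close_job(): hands the job in, once; it reports no verdict.
The state is a dict: "clock": time; "joint_pos": joint angles; "qvel": joint speeds; "tau": joint torques, N m; "tool_pos": TCP position; "orientation": TCP orientation; "force": force on the tool from outside, world axes, zero at the start; "moment": the same for the moment, N m; "opening": finger opening in m.
Only numpy, scipy, OpenCV 4.12 (cv2) and the standard library are available. Lean on these libraries where they do the work, as an engineer would, in place of code of your own. Each camera call takes 0.05 s, during which the arm holds its last target. There are 200 camera calls.

## Task

Restock the CD spinner on the sale table: lift the CD case out of the wooden stand, slide it into the empty pocket on the robot's side of the spinner with its printed cover facing outward, and press it down gently until it sits fully home on the pocket's floor; the brittle case must not be forced. Then turn the spinner one single click anticlockwise as seen from above, so that the next empty pocket comes round to the robot's side, and let go with the spinner resting in that click. Leave the other things on the table where they are.

Things in the scene. Friction and masses are not known exactly. Their poses are not given: they have to be found in the camera images.
- case_center (a point): Centre (half-way up and through) of the loose CD jewel case to load: a hard plastic slab 10.4 mm thick (its x), 142 mm wide (its y), 125 mm tall (its z), about 0.1 kg, standing upright in the stand. Its printed cover is on its -x side (robot's side at the start); the back (+x) is plain paper. It is brittle and cracks if the contact forces on it from the spinner exceed 35 N in all (the leaf's squeeze accounts for some 12 N of this).
- stand: Fixed wooden stand in which the case waits, 62 mm (x) by 160 mm (y), 24 mm tall, with a groove along y, 14 mm wide and 14 mm deep; origin under its centre. The case lifts straight up out of it; 111 mm of the case stand clear above it.
- pocket (a point): Middle of the flat floor of the pocket to load, on the rotor of the four-sided counter spinner, robot's side, 40 mm above the table. Its axes turn with the rotor: x points level to the spinner's axis, 80 mm away, y along the pocket's width, z up. Case home: its centre 62.5 mm, its top 125 mm above this point.
- mouth (a point): Nominal centre of the pocket's open top, 68 mm above its floor (same axes). The slot is 12 mm thick (x) by 145 mm wide (y): a flat steel back and two cheeks, all 68 mm tall, the cheeks' top 10 mm flared by 4 mm, and on the outer side a low front plate, 30 mm tall. Its shell is screwed down through slotted holes and sits up to 6 mm nearer or farther along x: find the back by touch.
- spinner: The spinner's fixed round foot, 216 mm across; origin under its centre, on the rotor's axis. In the middle of the pocket's back a 30 mm wide spring leaf stands 4 mm out into the slot, its sloped top beginning 24 mm above the floor; it presses the case outward on the front plate. Sliding the case past it takes about 4 to 14 N; the case does not sink by its own weight and stays where it is left.
- grip (a point): Middle of the black turning grip on top of the spinner's column, on the rotor's upright axis, 125 mm above the table: an upright bar 16 mm thick (x), 56 mm wide (y), 34 mm tall; same axes as the pocket, turns with the rotor. Cases in two other pockets (far and right at the start) rise to 165 mm above the table, inner faces 75 mm from the axis.
- carousel (a joint): Turn of the spinner's rotor in rad, 0 at the start, growing anticlockwise seen from above. A sprung roller on a cam holds it in a click every quarter turn (0, 1.571, ...): about 0.25 N m frees it; beyond half-way (0.79) the roller pulls it on into the next click. After one click the empty pocket that was on the robot's left stands on the robot's side.
- flat_case: Bystander: a second CD case lying flat on the table, 125 x 142 x 10.4 mm; origin under its centre.
- mug: Bystander: a white mug, 80 mm across, 95 mm tall, handle on its +y side; origin under its centre.
- marker: Bystander: a felt marker lying on the table along its x, 123 mm long, 17 mm thick; origin under its middle.
Things that resemble listed ones, but are neither listed nor needed, are in the scene too. What is shaped like the part that bears case_center but red is not meant.

How it is judged:
By the outcome, as a careful person would: the job done as asked, in the order asked, and still so for the second after the job is handed in, with the robot touching nothing.
It also fails if it takes over 72 s, if anything falls off the work surface, if the arm or the gripper's body presses on something with over 40 N, if the wrist force passes 120 N, or if a joint passes its speed limit or range.

## Working session

There is one attempt and no reset: what is moved stays moved. The work goes in short steps, Python scripts to look and compute and a tool call to move; the robot and the scene stay as the last step left them, time stands still between calls to the robot, and variables do not carry over. Pictures are saved under pics/ and viewed, about 8 in all and at most 12, crops included, and the job is handed in when it is done.

Besides the shell and the picture viewer there is one more tool, called as a command line: name --argument value ..., lists and objects as JSON in quotes. move_arm: Moves the arm, as the interface text tells. Its arguments: {"type":"object","properties":{"commands":{"type":"array"},"jaw":{"type":"number"}},"required":["commands"]}

```bash
mkdir -p pics; ls
cat > h.py <<'E'
import numpy as np,cv2
from plant import get_obs,snapshot,calibration,close_job,ctrl
def cloud(name,depth):
    c=calibration(name);K=c["mtx"];T=c["T"]
    v,u=np.mgrid[0:384,0:512]
    p=cv2.undistortPoints(np.stack([u.ravel(),v.ravel()],1).astype(np.float64)[:,None],K,c.get("dist",None)).reshape(384,512,2)
    P=np.stack([p[...,0]*depth,-p[...,1]*depth,-depth],-1)
    W=P@T[:3,:3].T+T[:3,3]; W[depth==0]=np.nan
    return W
def save(n,im): cv2.imwrite("pics/"+n,cv2.cvtColor(im,cv2.COLOR_RGB2BGR))
E
python3 - <<'E'
from h import *
for n in("scene","top"):
    im,d=snapshot(n); save(n+"0.png",im); np.savez(n+"0.npz",im=im,d=d)
    c=calibration(n); print(n,c.keys(),c["T"].round(3).tolist(),c["mtx"].round(1).tolist())
print(get_obs(),ctrl.grip_point_offset)
E
```

```text
pics
scene dict_keys(['mtx', 'T']) [[0.874, -0.372, 0.313, 0.812], [0.486, 0.692, -0.534, -0.617], [-0.018, 0.619, 0.785, 0.917], [0.0, 0.0, 0.0, 1.0]] [[361.7, 0.0, 256.4], [0.0, 361.7, 191.6], [0.0, 0.0, 1.0]]
top dict_keys(['mtx', 'T']) [[-0.016, 0.989, -0.146, 0.367], [-1.0, -0.017, -0.001, -0.061], [-0.003, 0.146, 0.989, 1.123], [0.0, 0.0, 0.0, 1.0]] [[392.2, 0.0, 255.3], [0.0, 392.2, 192.1], [0.0, 0.0, 1.0]]
{'clock': 0.1, 'joint_pos': array([-5.19035507e+01,  2.05877282e+01,  6.39505996e-01, -1.76962880e-02,
       -7.01342057e+01, -1.65061637e+01]), 'qvel': array([-0.02147578, -0.02977208,  0.12592632,  0.04164131,  0.00587952,
       -0.00090578]), 'tau': array([-1.04226827e-03, -5.84162199e+01,  2.93752849e+01,  7.01546565e+00,
        1.01941256e-02, -6.34711841e-05]), 'tool_pos': array([ 0.24819239, -0.62725938,  0.22571567]), 'orientation': array([  5.09681525,  89.91590957, 116.68107534]), 'force': array([ 0.44986022,  0.72442841, -0.50928583]), 'moment': array([ 0.01322857,  0.01842856, -0.02383803]), 'opening': 0.08758122718391574} 0.0188
```

View pics/scene0.png

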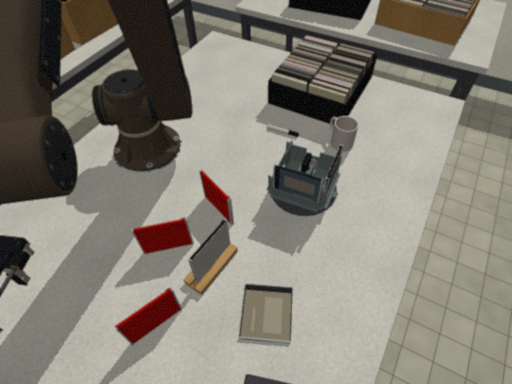

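View pics/top0.png

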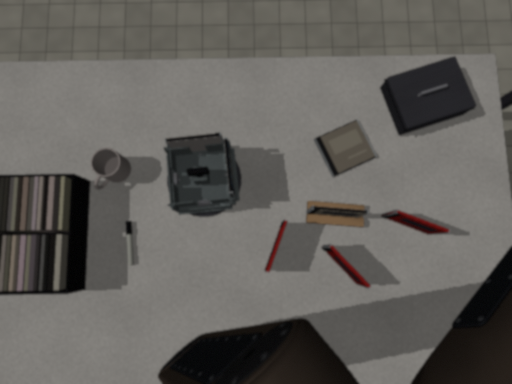

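The scene picture shows the grey case in the wooden stand at about (211,253) with three red decoys around it, the spinner at (305,180) and the mug at (343,130). In the top view the stand is at (337,213), the spinner at (200,172), and the marker at (130,243).

Run:
```python
from h import *
dat={n:np.load(n+"0.npz") for n in("scene","top")}
for n in dat:
    im=dat[n]["im"];W=cloud(n,dat[n]["d"]);hsv=cv2.cvtColor(im,cv2.COLOR_RGB2HSV)
    wood=cv2.inRange(hsv,(8,90,60),(22,255,255))>0
    z=W[...,2]
    m=wood&(z<.04)&(z>.012)&(abs(W[...,1]+.3)<.35)&(W[...,0]>.3)
    P=W[m][:,:2]; r=cv2.minAreaRect(P.astype(np.float32)*1000); print(n,"wood",m.sum(),r)
    c=P.mean(0)
    m=(z>.05)&(np.hypot(W[...,0]-c[0],W[...,1]-c[1])<.085)&(hsv[...,1]<100)
    Q=W[m]; print("case",m.sum(),cv2.minAreaRect((Q[:,:2]*1000).astype(np.float32)),np.percentile(Q,[2,50,98],axis=0).round(3).tolist())
    mt=m&(z>.12); 
    if mt.sum()>5: Q=W[mt]; print("case top",mt.sum(),cv2.minAreaRect((Q[:,:2]*1000).astype(np.float32)),np.median(Q,0).round(4))
    red=((hsv[...,0]<8)|(hsv[...,0]>172))&(hsv[...,1]>150)&(z>.02)
    k,l,s,ce=cv2.connectedComponentsWithStats(red.astype(np.uint8))
    for i in range(1,k):
        if s[i,4]>40: Q=W[l==i]; print(" red",Q.min(0).round(3),Q.max(0).round(3))
# spinner
W=cloud("top",dat["top"]["d"]); 
for r in range(125,222,6): print(r,[f"{1000*W[r,c,2]:.0f}" for c in range(156,250,5)])
print(W[172,200],W[213,337])
for n,(x0,x1,y0,y1) in {"scene":(170,350,130,300),"top":(150,400,115,240)}.items():
    save(n+"c.png",cv2.resize(dat[n]["im"][y0:y1,x0:x1],None,fx=3.2 if n=="top" else 3.3,fy=3.2 if n=="top" else 3.3,interpolation=cv2.INTER_CUBIC))
```

```text
scene wood 679 ((467.6708679199219, -285.55902099609375), (158.79722595214844, 59.964942932128906), 83.73081970214844)
case 853 ((464.98883056640625, -280.047607421875), (130.58729553222656, 12.388496398925781), 84.35456848144531) [[0.457, -0.344, 0.053], [0.468, -0.286, 0.104], [0.476, -0.219, 0.138]]
case top 287 ((464.58251953125, -280.3202819824219), (129.4960174560547, 11.646807670593262), 84.39482879638672) [ 0.4665 -0.2843  0.1339]
 red [ 0.316 -0.14   0.02 ] [ 0.437 -0.088  0.13 ]
 red [ 0.276 -0.342  0.02 ] [ 0.376 -0.25   0.131]
 red [ 0.408 -0.548  0.021] [ 0.464 -0.424  0.131]
top wood 683 ((465.3647155761719, -283.180908203125), (155.45738220214844, 58.14000701904297), 84.25699615478516)
case 406 ((465.0177001953125, -273.7207946777344), (141.66551208496094, 10.735274314880371), 84.23585510253906) [[0.454, -0.342, 0.054], [0.463, -0.272, 0.13], [0.475, -0.204, 0.138]]
case top 236 ((465.08465576171875, -273.7953796386719), (141.5800018310547, 10.319354057312012), 84.51673126220703) [ 0.4643 -0.2744  0.1335]
 red [ 0.408 -0.546  0.026] [ 0.458 -0.423  0.128]
 red [ 0.319 
[... 1449 characters left out ...]
38', '38', '38', '36', '43', '40', '164', '38', '2', '-1']
197 ['-2', '0', '-3', '65', '78', '40', '41', '39', '42', '39', '41', '41', '42', '39', '41', '107', '54', '1', '3']
203 ['-2', '-2', '2', '66', '107', '106', '106', '95', '40', '70', '64', '40', '45', '38', '36', '105', '-1', '1', '-0']
209 ['0', '3', '-0', '-4', '79', '45', '41', '70', '70', '67', '56', '42', '41', '39', '40', '36', '0', '0', '-1']
215 ['-1', '2', '1', '2', '0', '3', '4', '-1', '11', '5', '6', '5', '-3', '1', '-1', '3', '2', '2', '-4']
221 ['-1', '3', '1', '-2', '-3', '-3', '-1', '-3', '2', '5', '-4', '0', '2', '-1', '-3', '2', '-2', '2', '3']
[0.56694091 0.07985573 0.14079865] [ 0.46030065 -0.2738903   0.09622648]
```

View pics/topc.png

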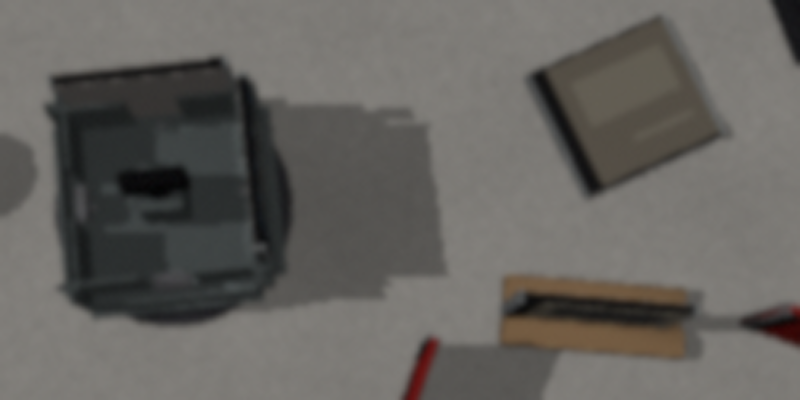

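View pics/scenec.png

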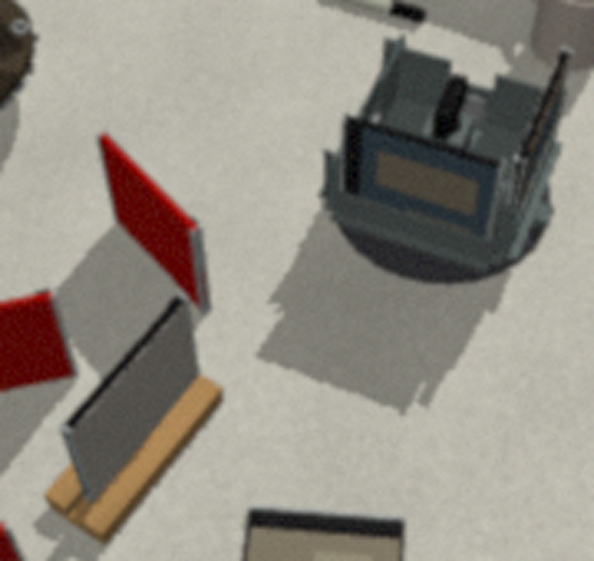

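The crops show the case standing clear, shifted toward +y in its stand. The spinner's far and right pockets are filled and its near and left pockets are empty. Next I'll fit the spinner pose.

Run:
```python
from h import *
for n in("top","scene"):
    z0=np.load(n+"0.npz");W=cloud(n,z0["d"]);im=z0["im"];W=W.reshape(-1,3);g=im.reshape(-1,3).max(1)
    W0=W; near=np.hypot(W[:,0]-.567,W[:,1]-.08)
    def rect(m): 
        P=(W[m][:,:2]*1000).astype(np.float32); r=cv2.minAreaRect(P); return m.sum(),np.round(r[0],1),np.round(r[1],1),round(r[2],1)
    print(n)
    gm=(near<.04)&(W[:,2]>.128)&(W[:,2]<.15); print("grip top",rect(gm)); c=np.median(W[gm],0)[:2]
    gm=(near<.04)&(W[:,2]>.112)&(W[:,2]<.15); print("grip",rect(gm))
    hi=(near<.13)&(W[:,2]>.156)&(W[:,2]<.18)
    P=W[hi]
    far=P[(P[:,0]>.62)]; rt=P[(P[:,1]<.03)&(P[:,0]<.625)]
    for nm,Q in(("far",far),("right",rt)):
        if len(Q)>8: print(nm,len(Q),[np.round(v,1) for v in cv2.minAreaRect((Q[:,:2]*1000).astype(np.float32))])
    # near-pocket walls, coordinates relative to grip centre
    for lo,up,nm in((.100,.114,"walls"),(.064,.076,"front")):
        m=(near<.13)&(W[:,2]>lo)&(W[:,2]<up)&(W[:,0]<.53)
        Q=W[m]; 
        print(nm,m.sum()); 
        if m.sum()>8 : print(np.round(Q[np.argsort(Q[:,1])][::max(1,len(Q)//16)]*1000).astype(int).tolist())
    fl=(near<.13)&(W[:,2]>.008)&(W[:,2]<.03); print("foot z",fl.sum(),np.round(np.nanmedian(W[fl],0),3))
```

```text
top
grip top (np.int64(148), array([571.1,  86.4]), array([16.7, 54.1]), 3.3)
grip (np.int64(178), array([571.4,  86.5]), array([17. , 54.4]), 5.0)
far 289 [array([649.7,  83.9]), array([161.1,  39.2]), np.float64(82.8)]
right 175 [array([566.3,   5.6]), array([117.2,   9.2]), np.float64(5.3)]
walls 156
[[503, -7, 108], [509, -2, 104], [492, 3, 111], [496, 6, 103], [527, 11, 111], [501, 14, 103], [503, 27, 109], [499, 43, 102], [498, 58, 110], [494, 118, 111], [492, 134, 106], [490, 147, 105], [509, 153, 104], [514, 154, 102], [506, 155, 109], [524, 155, 108], [479, 157, 107], [487, 165, 108]]
front 174
[[505, -8, 71], [489, 9, 69], [487, 25, 71], [487, 35, 71], [498, 52, 68], [499, 66, 66], [482, 73, 70], [502, 79, 67], [501, 87, 71], [482, 92, 72], [480, 97, 72], [478, 112, 65], [478, 128, 66], [475, 140, 72], [489, 153, 66], [519, 154, 72], [498, 169, 66], [519, 171, 70]]
foot z 114 [0.477 0.055 0.009]
scene
grip top (np.int64(101), array([571.6,  86.3]), array([16.6, 54.3]), 5.1)
grip (np.int64(134), array([571.7,  86.3]), array([16.7, 54.3]), 4.7)
far 197 [array([650.7,  83.7]), array([162. ,  40.4]), np.float64(82.4)]
right 188 [array([566.8,   4.8]), array([116. ,  10.9]), np.float64(5.7)]
walls 123
[[502, -8, 110], [513, -4, 104], [503, -3, 109], [528, -2, 100], [504, 0, 103], [489, 3, 110], [499, 10, 108], [494, 107, 110], [494, 121, 111], [491, 142, 109], [514, 153, 105], [499, 153, 111], [506, 154, 105], [499, 155, 101], [491, 155, 110], [523, 156, 102], [511, 158, 108], [487, 164, 106]]
front 108
[[516, -9, 67], [515, -6, 69], [521, -5, 76], [514, -4, 70], [519, -1, 75], [496, 4, 70], [502, 87, 75], [501, 96, 70], [481, 102, 72], [481, 107, 67], [480, 118, 66], [478, 128, 70], [477, 138, 74], [493, 150, 66], [495, 153, 64], [523, 154, 72], [519, 155, 65], [529, 156, 64]]
foot z 345 [0.6   0.002 0.011]
```

```bash
cat > go.py <<'E'
import sys
from h import *
from scipy.spatial.transform import Rotation as R
def rel(x,y,z,az):
    o=get_obs();M=R.from_euler('xyz',o["orientation"],degrees=True).as_matrix()
    d=M.T@(np.array([x,y,z])-o["tool_pos"])
    a=np.degrees(np.arctan2(M[1,2],M[0,2])); s=(a-az+180)%360-180
    print("shift cm",(100*d).round(2),"spin rad",np.radians(s).round(3),"az",a.round(2),"tilt",M[2,0].round(4),M[2,1:].round(4),"J",o["joint_pos"].round(1),"F",o["force"].round(1),"t",round(o["clock"],2))
if __name__=="__main__": rel(*map(float,sys.argv[1:]))
E
python3 go.py .465 -.2737 .2 174.3
```

```text
shift cm [  2.6  -33.17  24.9 ] spin rad -1.095 az 111.58 tilt -1.0 [0.0001 0.0015] J [-51.9  20.6   0.6  -0.  -70.1 -16.5] F [ 0.4  0.7 -0.5] t 0.1
```

move_arm --commands '[[[0,-2.75,2.1,0],[0,-2.75,2.1,0],[0,-2.75,2.1,0],[0,-2.75,2.1,0],[0,-2.75,2.1,0],[0,-2.75,2.1,0],[0,-2.75,2.1,0],[0,-2.75,2.1,0]]]' --jaw 5

```text
clock: 0.9
tool_pos: [0.3915, -0.389, 0.2263]
orientation: [22.5, 90.0, 134.1]
force: [-1.0, -0.3, 0.1]
opening: 0.0502
```

move_arm --commands '[[[0,-2.75,2.1,0],[0,-2.75,2.1,0],[0,-2.75,2.0,0],[0,-2.75,2.0,0],[0,0,0,-0.137],[0,0,0,-0.137],[0,0,0,-0.137],[0,0,0,-0.137]]]'

```text
clock: 1.7
tool_pos: [0.463, -0.2735, 0.2262]
orientation: [15.9, 90.0, 159.2]
force: [-0.2, 1.1, 0.4]
opening: 0.0502
```

move_arm --commands '[[[0,0,0,-0.137],[0,0,0,-0.137],[0,0,0,-0.137],[0,0,0,-0.137],[0,0,0,0],[0,0,0,0],[0,0,0,0]]]'

```text
clock: 2.4
tool_pos: [0.4631, -0.2737, 0.2264]
orientation: [-16.7, 90.0, 157.5]
force: [-1.1, -0.3, -0.4]
opening: 0.0495
```

```bash
python3 go.py .465 -.2737 .092 174.3
```

```text
shift cm [13.44 -0.02 -0.19] spin rad -0.002 az 174.21 tilt -1.0 [-0.0001  0.0003] J [ -9.7   7.7 -16.6  -0.  -65.7   3.9] F [-1.1 -0.3 -0.4] t 2.4
```

move_arm --commands '[[[0,0,-0.2,0],[3,0,0,0],[3,0,0,0],[3,0,0,0],[2.4,0,0,0],[2,0,0,0],[0,0,0,0],[0,0,0,0]]]'

```text
clock: 3.2
tool_pos: [0.4654, -0.2741, 0.0928]
orientation: [24.2, 90.0, -161.4]
force: [-0.1, 0.5, -0.0]
opening: 0.0503
```

```bash
python3 go.py .465 -.2737 .092 174.3
python3 - <<'E'
from h import *
im,d=snapshot("scene");save("pre.png",cv2.resize(im[150:330,130:300],None,fx=3.2,fy=3.2,interpolation=cv2.INTER_CUBIC))
E
```

```text
shift cm [ 0.08 -0.04  0.04] spin rad 0.001 az 174.36 tilt -1.0 [0.0003 0.0006] J [ -9.7  15.3 -26.4   0.  -48.4   4. ] F [-0.1  0.5 -0. ] t 3.2
```

View pics/pre.png

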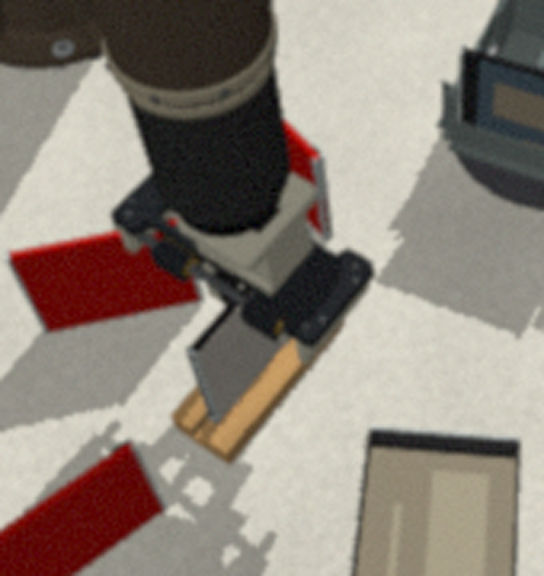

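The jaws straddle the case, which sits at about (240,350) in this crop. Closing now.

move_arm --commands '[[[0,0,0,0],[0,0,0,0],[0,0,0,0],[0,0,0,0],[0,0,0,0],[0,0,0,0],[0,0,0,0],[0,0,0,0]]]' --jaw 0

```text
clock: 4.05
tool_pos: [0.4652, -0.274, 0.0927]
orientation: [116.8, 90.0, -68.8]
force: [0.3, 0.3, 2.0]
opening: 0.01
```

move_arm --commands '[[[-0.5,0,0,0],[-1,0,0,0],[-1.5,0,0,0],[-2,0,0,0],[-2.5,0,0,0],[-2.5,0,0,0],[-2.5,0,0,0],[0,0,0,0]]]'

```text
clock: 4.85
tool_pos: [0.467, -0.2748, 0.2222]
orientation: [165.3, 89.6, -20.3]
force: [-0.4, 0.7, -0.1]
opening: 0.0104
```

```bash
python3 go.py .4 0.06 .23 185.3
python3 - <<'E'
from h import *
for n in("top","scene"):
    im,d=snapshot(n);np.savez(n+"1.npz",im=im,d=d);save(n+"1.png",im)
    W=cloud(n,d);o=get_obs();t=o["tool_pos"]
    m=(W[...,2]<t[2]-.005)&(W[...,2]>.06)&(np.hypot(W[...,0]-t[0],W[...,1]-t[1])<.085)
    hsv=cv2.cvtColor(im,cv2.COLOR_RGB2HSV);m&=hsv[...,1]<100
    Q=W[m];print(n,m.sum(),cv2.minAreaRect((Q[:,:2]*1000).astype(np.float32)),Q.min(0),t)
    # both ends along case y axis
    a=np.radians(84.3);s=(Q[:,:2]-t[:2])@[np.cos(a),np.sin(a)];print("ends",np.percentile(s,[.5,3,97,99.5]).round(4))
E
```

```text
shift cm [ -0.91 -32.66   9.92] spin rad -0.19 az 174.42 tilt -1.0 [ 0.0017 -0.0066] J [ -9.7   7.9 -16.9   0.1 -64.8   4.1] F [-0.4  0.7 -0.1] t 4.85
top 92 ((467.2253723144531, -231.95895385742188), (58.3544921875, 10.505095481872559), 74.91392517089844) [ 0.46457407 -0.26146298  0.13959048] [ 0.46616864 -0.27423189  0.22008849]
ends [0.0132 0.0164 0.0704 0.0705]
scene 537 ((464.65765380859375, -295.3765563964844), (101.02271270751953, 12.502857208251953), 84.78861236572266) [ 0.45401156 -0.3460677   0.13901406] [ 0.46533523 -0.27389653  0.21856949]
ends [-0.0714 -0.071   0.022   0.0276]
```

View pics/scene1.png

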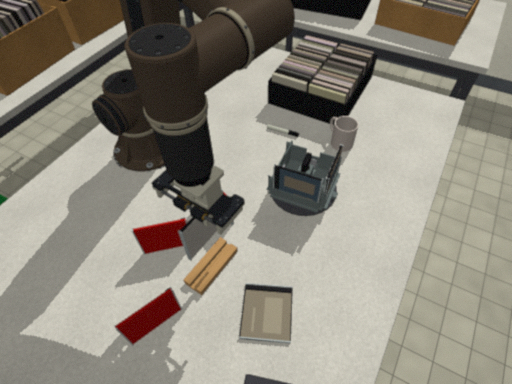

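The case is clear of the stand and hangs plumb and centred in the jaws, at about (205,235). Carrying it over now.

move_arm --commands '[[[-0.8,-1.5,0.2,0],[-0.7,-2.5,0.4,0],[0,-3,0.4,0],[0,-3,0.4,0],[0,-3,0.3,0],[0,-3,0.3,0],[0,-3,0.3,0],[0,-3,0.3,0]]]'

```text
clock: 5.75
tool_pos: [0.46, -0.0509, 0.2323]
orientation: [12.0, 89.9, -173.6]
force: [1.1, 0.1, -0.8]
opening: 0.0104
```

move_arm --commands '[[[0,-3,0.3,0],[0,-3,0.3,0],[0,-3,0.3,0],[0,-2.5,0.3,0],[0,-1.3,0.2,-0.04],[0,0,0,-0.075],[0,0,0,-0.075],[0,0,0,0]]]'

```text
clock: 6.55
tool_pos: [0.4589, 0.0763, 0.2322]
orientation: [23.5, 89.9, -151.1]
force: [-0.4, -0.7, -1.8]
opening: 0.0101
```

move_arm --commands '[[[0,0,0,0],[0,0,0,0]]]'

```text
clock: 6.75
tool_pos: [0.4593, 0.0761, 0.2325]
orientation: [19.0, 90.0, -155.8]
force: [0.6, -0.5, -0.2]
opening: 0.0103
```

```bash
python3 go.py .4619 0.0762 .186 185.3
```

```text
shift cm [ 4.65  0.01 -0.27] spin rad -0.002 az -174.82 tilt -1.0 [0.0001 0.0003] J [ 33.7   0.1 -24.   -0.  -65.8 -28.6] F [ 0.6 -0.5 -0.2] t 6.75
```

move_arm --commands '[[[1.5,0,0,0],[2,0,0,0],[1.1,0,0,0],[0,0,0,0],[0,0,0,0]]]'

```text
clock: 7.25
tool_pos: [0.4597, 0.0762, 0.187]
orientation: [112.7, 90.0, -62.0]
force: [-0.3, 0.4, -0.9]
opening: 0.0105
```

```bash
python3 go.py .4908 0.0789 .186 185.3
python3 - <<'E'
from h import *
t=get_obs()["tool_pos"]
ca,sa=np.cos(np.radians(5.3)),np.sin(np.radians(5.3))
big=[]
for n in("top","scene"):
    im,d=snapshot(n);np.savez(n+"2.npz",im=im,d=d)
    W=cloud(n,d);p=W-np.array([.5714,.0864,0]);X=p[...,0]*ca+p[...,1]*sa;Y=-p[...,0]*sa+p[...,1]*ca;Z=W[...,2]
    m=(X>-.125)&(X<-.1)&(abs(Y)<.085)&(Z>.1)&(Z<.235)
    print(n,"case",m.sum(),np.percentile(X[m],[5,50,95]).round(4),"Y",np.percentile(Y[m],[.5,3,97,99.5]).round(4))
    for side in(-1,1):
        k=(X>-.089)&(X<-.074)&(Y*side>.055)&(Y*side<.095)&(Z>.085)&(Z<.116)
        if k.sum()>3: print("  cheek",side,k.sum(),np.percentile(Y[k],[2,25,50,75,98]).round(4))
    r=(slice(110,240),slice(140,260)) if n=="top" else (slice(100,230),slice(230,350))
    big.append(cv2.resize(im[r],(400,433),interpolation=cv2.INTER_CUBIC))
save("pt.png",np.hstack(big))
E
```

```text
shift cm [ 0.1   0.02 -3.12] spin rad -0.001 az -174.74 tilt -1.0 [ 0.0004 -0.0002] J [ 33.7   2.4 -28.1   0.  -59.6 -28.5] F [-0.3  0.4 -0.9] t 7.25
top case 173 [-0.1168 -0.116  -0.108 ] Y [-0.0715 -0.0715 -0.03   -0.0292]
  cheek -1 35 [-0.0867 -0.0782 -0.0735 -0.0669 -0.0561]
scene case 548 [-0.1162 -0.1072 -0.1059] Y [-0.0726 -0.0714  0.063   0.0713]
  cheek -1 23 [-0.0884 -0.0848 -0.0772 -0.0742 -0.0717]
  cheek 1 28 [0.0655 0.0751 0.0767 0.0795 0.0887]
```

View pics/pt.png

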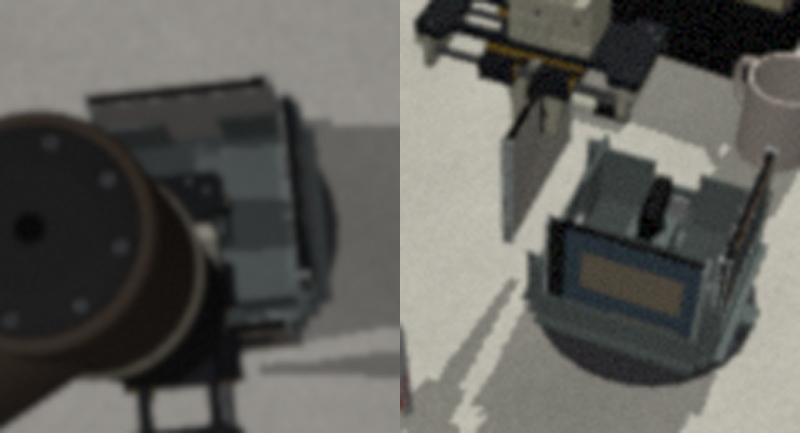

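The case is aligned with the pocket: its ends at y' are ±71.5 mm and the cheeks are about ±77 mm. Next I'll probe for the back.

move_arm --commands '[[[0.2,0,-0.8,0],[0,0,-1,0],[0,0,-0.7,0],[0,0,0,0],[0,0,0,0]]]'

```text
clock: 7.85
tool_pos: [0.4844, 0.0785, 0.1843]
orientation: [17.7, 90.0, -157.0]
force: [0.3, 0.1, -1.2]
opening: 0.0103
```

move_arm --commands '[[[0,0,-0.1,0],[0,0,0,0],[0,0,0,0]]]'

```text
clock: 8.15
tool_pos: [0.4852, 0.0787, 0.1847]
orientation: [-153.3, 90.0, 32.0]
force: [0.2, 0.8, -1.3]
opening: 0.0102
```

move_arm --commands '[[[0,0,-0.1,0],[0,0,0,0],[0,0,0,0]]]'

```text
clock: 8.45
tool_pos: [0.4863, 0.0788, 0.1846]
orientation: [165.3, 90.0, -9.5]
force: [0.3, -0.2, -0.8]
opening: 0.0103
```

move_arm --commands '[[[0,0,-0.1,0],[0,0,0,0],[0,0,0,0]]]'

```text
clock: 8.75
tool_pos: [0.4872, 0.0788, 0.1845]
orientation: [9.2, 90.0, -165.5]
force: [-0.6, -0.0, -1.0]
opening: 0.0103
```

move_arm --commands '[[[0,0,-0.1,0],[0,0,0,0],[0,0,0,0]]]'

```text
clock: 9.05
tool_pos: [0.488, 0.0788, 0.1844]
orientation: [17.3, 90.0, -157.4]
force: [-2.0, 0.2, -0.2]
opening: 0.0105
```

move_arm --commands '[[[0,0,-0.1,0],[0,0,0,0],[0,0,0,0]]]'

```text
clock: 9.35
tool_pos: [0.4889, 0.0787, 0.1843]
orientation: [23.3, 89.9, -151.5]
force: [-3.3, -1.3, -0.3]
opening: 0.0104
```

move_arm --commands '[[[0,0,-0.1,0],[0,0,0,0],[0,0,0,0]]]'

```text
clock: 9.65
tool_pos: [0.4895, 0.0787, 0.1842]
orientation: [19.5, 89.9, -155.3]
force: [-4.4, -1.5, -0.4]
opening: 0.0105
```

move_arm --commands '[[[0,0,0.2,0],[0,0,0.24,0],[0,0,0,0],[0,0,0,0]]]'

```text
clock: 10.05
tool_pos: [0.4865, 0.0791, 0.1849]
orientation: [-160.6, 89.9, 24.7]
force: [-0.7, -0.3, -0.6]
opening: 0.0103
```

```bash
python3 go.py .4860 0.0785 .1575 185.3
python3 - <<'E'
from h import *
ca,sa=np.cos(np.radians(5.3)),np.sin(np.radians(5.3))
n="scene"
im,d=snapshot(n)
W=cloud(n,d);p=W-np.array([.5714,.0864,0]);X=p[...,0]*ca+p[...,1]*sa;Y=-p[...,0]*sa+p[...,1]*ca;Z=W[...,2]
m=(X>-.1)&(X<-.07)&(abs(Y)<.07)&(Z>.11)&(Z<.23)&(abs(Y)>.02)
for lo in np.arange(.11,.23,.02):
    k=m&(Z>lo)&(Z<lo+.02)
    if k.sum()>8: print("inner face z",lo.round(2),k.sum(),np.percentile(X[k],[10,50,90]).round(4))
k=(X>-.1)&(X<-.06)&(abs(Y)<.07)&(abs(Y)>.02)&(Z>.06)&(Z<.103);print("back rear face",k.sum(),np.percentile(X[k],[10,50,90]).round(4))
save("bk.png",cv2.resize(im[110:230,230:350],None,fx=4.5,fy=4.5,interpolation=cv2.INTER_CUBIC))
E
```

```text
shift cm [2.74 0.06 0.06] spin rad -0.0 az -174.7 tilt -1.0 [-0.0005 -0.0014] J [ 32.1   5.1 -25.3   0.  -59.4 -26.9] F [-0.7 -0.3 -0.6] t 10.05
inner face z 0.11 53 [-0.0858 -0.0803 -0.079 ]
inner face z 0.13 55 [-0.0811 -0.0802 -0.0795]
inner face z 0.15 34 [-0.0808 -0.0802 -0.0797]
inner face z 0.17 40 [-0.0865 -0.0805 -0.0799]
inner face z 0.19 39 [-0.0846 -0.0804 -0.0798]
inner face z 0.21 68 [-0.0881 -0.0818 -0.08  ]
back rear face 69 [-0.0892 -0.0734 -0.0727]
```

View pics/bk.png

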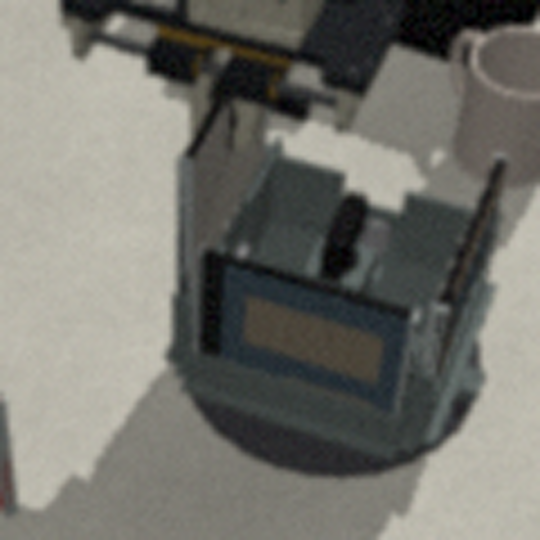

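Picture 8 of 12 shows the case upright over the near pocket at about (200,230). The camera and touch estimates of the back differ by a few mm, so I'll check the wall profile in the first pictures.

Run:
```python
from h import *
ca,sa=np.cos(np.radians(5.3)),np.sin(np.radians(5.3))
for n in("top","scene"):
    z=np.load(n+"0.npz");W=cloud(n,z["d"]);p=W-np.array([.5714,.0864,0]);X=(p[...,0]*ca+p[...,1]*sa)*1e3;Y=(-p[...,0]*sa+p[...,1]*ca)*1e3;Z=W[...,2]*1e3
    print(n)
    for y0,y1 in((-68,-50),(-50,-20),(20,45),(45,68)):
        k=(X>-105)&(X<-60)&(Y>y0)&(Y<y1)&(Z>25)
        for a in range(-100,-60,2):
            q=k&(X>=a)&(X<a+2)
            if q.any(): print(f"{a}:{sorted(Z[q].astype(int).tolist())}",end=" ")
        print()
```

```text
top
-98:[40, 41] -96:[36, 37, 38, 40, 40] -94:[37, 38, 38, 39, 39, 42] -92:[39, 40, 42, 43, 49, 50, 53, 55, 64, 71, 71, 71, 71, 72] -90:[65, 68, 69, 70] -84:[36, 37, 39, 40] -82:[35, 38, 38, 40, 41] -80:[35, 38, 39, 40, 44] -78:[37, 39, 39, 41, 42, 45, 48, 48, 62, 65, 66, 79, 82, 87, 91, 100, 101, 103, 105, 109, 111] -76:[52, 56, 59, 66, 78, 83, 86, 105, 107, 109, 109, 111] -74:[105, 106, 108] -64:[37, 40, 41] -62:[38, 39, 41] 
-98:[34, 36, 38, 40, 41, 42] -96:[34, 39, 40, 40, 41, 41, 42, 43] -94:[38, 39, 39, 40, 40, 42, 43] -92:[36, 40, 40, 40, 41, 42, 46, 49, 51, 53, 54, 55, 58, 59, 60, 63, 63, 66, 67, 69, 71, 71, 73] -90:[68, 69, 69, 70, 70, 71, 71, 74] -86:[39, 42] -84:[37, 37, 37, 38, 39, 39, 41, 42] -82:[35, 39, 40, 40, 40, 41, 43] -80:[35, 37, 39, 39, 39, 40, 41, 41] -78:[37, 37, 38, 38, 38, 39, 40, 40, 41, 44, 50, 50, 52, 61, 62, 67, 71, 79, 88, 90, 93, 94, 97, 99, 100, 106] -76:[42, 48, 48, 50, 60, 62, 64, 69, 70, 72, 74, 78, 79, 80, 90, 92, 96, 102, 105, 106, 107, 107, 108, 108, 108, 109, 110, 110] -74:[104, 106, 110] -64:[38, 39, 40, 41, 42] -62:[37, 38, 39, 39, 41, 41, 43
[... 1243 characters left out ...]
2, 54, 65, 68, 68, 70, 72, 72] -88:[41, 46, 47, 61, 62, 67, 67] -86:[39, 41, 41] -78:[76] -76:[66, 73, 82, 109, 109, 110, 110] -74:[43, 43, 44, 51, 58, 60, 67, 68, 71, 72, 73, 75, 76, 76, 81, 81, 84, 85, 89, 90, 91, 92, 94, 95, 96, 98, 99, 101, 105, 107, 107, 109, 110] -72:[39, 42] -70:[41, 41] -68:[39, 41] -66:[41] -64:[40, 40, 43] -62:[41] 
-92:[67] -90:[38, 51, 61, 70, 71, 72, 73] -88:[41, 47, 47, 54, 57, 60, 63, 68, 69, 74] -76:[59, 108, 108] -74:[39, 40, 45, 46, 46, 51, 52, 54, 55, 57, 57, 62, 63, 64, 66, 68, 73, 74, 77, 81, 82, 83, 89, 89, 92, 97, 99, 100, 104, 105, 107, 108, 109, 110] -72:[39, 39, 42] -70:[41, 43] -68:[41, 42, 43] -66:[39, 39, 40, 41, 42] -64:[40, 40] -62:[40, 42, 43]
```

```bash
cat > fit.py <<'E'
from h import *
ca,sa=np.cos(np.radians(5.3)),np.sin(np.radians(5.3))
def fr(n,d):
    p=cloud(n,d)-np.array([.5714,.0864,0]);return (p[...,0]*ca+p[...,1]*sa)*1e3,(-p[...,0]*sa+p[...,1]*ca)*1e3,p[...,2]*1e3
def pl(X,Y,Z,m):
    for _ in range(4):
        A=np.c_[np.ones(m.sum()),Y[m],Z[m]-120];c=np.linalg.lstsq(A,X[m],rcond=None)[0]
        m=m&(abs(X-c[0]-c[1]*Y-c[2]*(Z-120))<1.5)
    return m.sum(),"x at y0",c[0].round(2),"yaw deg",np.degrees(-c[1]).round(2),"tilt deg",np.degrees(c[2]).round(2)
if __name__=="__main__":
    X,Y,Z=fr("scene",np.load("scene0.npz")["d"])
    print("back rear",pl(X,Y,Z,(X>-77)&(X<-71)&(abs(Y)<68)&(abs(Y)>18)&(Z>50)&(Z<103)))
    X,Y,Z=fr("top",np.load("top0.npz")["d"])
    print("back face",pl(X,Y,Z,(X>-80)&(X<-74)&(abs(Y)<68)&(abs(Y)>18)&(Z>50)&(Z<100)))
    im,d=snapshot("scene");X,Y,Z=fr("scene",d)
    print("case inner",pl(X,Y,Z,(X>-84)&(X<-74)&(abs(Y)<69)&(abs(Y)>18)&(Z>113)&(Z<225)))
    o=get_obs();print(o["tool_pos"],o["force"].round(2),o["moment"].round(3),o["clock"])
E
python3 fit.py
```

```text
back rear (np.int64(49), 'x at y0', np.float64(-73.27), 'yaw deg', np.float64(-0.0), 'tilt deg', np.float64(-0.24))
back face (np.int64(86), 'x at y0', np.float64(-76.03), 'yaw deg', np.float64(-0.01), 'tilt deg', np.float64(-0.02))
case inner (np.int64(196), 'x at y0', np.float64(-80.32), 'yaw deg', np.float64(0.1), 'tilt deg', np.float64(-0.06))
[0.48626984 0.07895945 0.18477326] [ 0.25 -0.27 -0.84] [0.023 0.117 0.003] 10.15
```

move_arm --commands '[[[0,0,-0.1,0],[0,0,-0.1,0],[0,0,-0.1,0],[0,0,0,0],[0,0,0,0],[0,0,0,0]]]'

```text
clock: 10.75
tool_pos: [0.4886, 0.0788, 0.1844]
orientation: [17.9, 90.0, -156.8]
force: [-2.9, -0.8, 0.1]
opening: 0.0103
```

```bash
python3 fit.py
```

```text
back rear (np.int64(49), 'x at y0', np.float64(-73.27), 'yaw deg', np.float64(-0.0), 'tilt deg', np.float64(-0.24))
back face (np.int64(86), 'x at y0', np.float64(-76.03), 'yaw deg', np.float64(-0.01), 'tilt deg', np.float64(-0.02))
case inner (np.int64(192), 'x at y0', np.float64(-78.2), 'yaw deg', np.float64(-0.2), 'tilt deg', np.float64(0.06))
[0.48866052 0.07886551 0.18443757] [-1.96 -0.12 -0.08] [-0.233  1.097 -0.17 ] 10.8
```

Run:
```python
from fit import *
for n,f in(("top","top0"),("scene","scene0"),("top","top2"),("scene","scene2")):
    X,Y,Z=fr(n,np.load(f+".npz")["d"])
    for s in(-1,1):
        print(f,s)
        for lo,hi in((100,115),(85,100),(60,85)):
            k=(X>-96)&(X<-66)&(Y*s>66)&(Y*s<96)&(Z>lo)&(Z<hi)
            print("  z",lo,sorted([(int(a),int(b),int(c)) for a,b,c in zip(X[k],Y[k],Z[k])])[:45])
    if f=="scene0": pass
```

```text
top0 -1
  z 100 [(-90, -74, 101), (-89, -77, 108), (-88, -74, 104), (-87, -72, 100), (-86, -77, 105), (-86, -75, 110), (-85, -72, 101), (-83, -78, 107), (-83, -75, 110), (-82, -72, 103), (-81, -75, 108), (-79, -86, 104), (-79, -83, 107), (-78, -81, 108), (-78, -78, 106), (-78, -76, 109), (-78, -73, 109), (-77, -71, 108), (-76, -86, 107), (-76, -84, 106), (-76, -81, 106), (-76, -76, 110), (-76, -67, 100), (-75, -78, 106), (-75, -73, 108), (-74, -71, 106), (-74, -68, 105), (-74, -66, 107), (-72, -76, 106), (-72, -71, 108), (-70, -84, 102), (-70, -81, 104), (-70, -79, 106), (-70, -77, 110), (-69, -71, 105), (-68, -85, 107), (-66, -71, 106)]
  z 85 [(-90, -71, 99), (-79, -72, 99), (-72, -86, 99), (-72, -84, 96), (-70, -81, 89), (-69, -72, 85)]
  z 60 [(-91, -73, 84), (-91, -71, 60), (-90, -69, 62), (-90, -66, 64), (-88, -69, 68), (-88, -67, 65), (-76, -69, 77), (-76, -66, 79), (-75, -81, 61), (-75, -76, 65), (-74, -87, 70), (-71, -87, 63)]
top0 1
  z 100 [(-90, 75, 101), (-90, 76, 107), (-89, 79, 104), (-87, 75, 100), (-87, 76, 105), (-87, 79, 106), (-85, 74, 104), (-84, 77, 102), (-84, 
[... 6356 characters left out ...]
 105), (-70, 78, 104), (-69, 73, 104), (-68, 71, 102)]
  z 85 [(-89, 74, 92), (-88, 72, 98), (-87, 70, 92), (-86, 76, 87), (-85, 73, 99), (-85, 74, 93), (-83, 78, 95), (-82, 75, 89), (-82, 75, 94), (-79, 75, 99), (-72, 66, 92), (-72, 66, 96), (-72, 68, 85), (-72, 73, 99), (-71, 72, 92), (-71, 72, 96), (-70, 71, 88), (-68, 74, 91), (-68, 74, 96), (-67, 73, 88)]
  z 60 [(-90, 71, 72), (-89, 76, 76), (-89, 76, 81), (-88, 75, 73), (-85, 74, 84), (-85, 76, 77), (-73, 72, 73), (-73, 72, 77), (-72, 71, 65), (-72, 71, 69), (-70, 72, 83), (-70, 73, 77), (-70, 74, 68), (-70, 75, 61), (-69, 71, 75), (-69, 72, 61), (-67, 72, 84), (-67, 73, 74), (-67, 75, 68), (-66, 71, 80), (-66, 72, 66), (-66, 73, 61)]
```

The moment says the contact is at the case's right end. The cheeks measure about −72.3 and +74.7 mm, so the case is roughly 1.3 mm too far right. I'll back off, shift it left and probe again.

move_arm --commands '[[[0,0,0.4,0],[0,0,0.2,0],[0,-0.14,0,0],[0,0,-0.2,0],[0,0,0,0],[0,0,0,0],[0,0,0,0]]]'

```text
clock: 11.5
tool_pos: [0.4849, 0.08, 0.1845]
orientation: [47.6, 90.0, -127.1]
force: [-0.8, -0.8, -1.0]
opening: 0.0104
```

move_arm --commands '[[[0,0,-0.1,0],[0,0,-0.1,0],[0,0,0,0],[0,0,0,0]]]'

```text
clock: 11.9
tool_pos: [0.4868, 0.0802, 0.1845]
orientation: [29.6, 90.0, -145.2]
force: [0.4, -0.7, -0.7]
opening: 0.0103
```

move_arm --commands '[[[0,0,-0.1,0],[0,0,-0.1,0],[0,0,0,0],[0,0,0,0]]]'

```text
clock: 12.3
tool_pos: [0.4888, 0.0804, 0.1845]
orientation: [51.0, 90.0, -123.7]
force: [-0.7, 0.5, -1.3]
opening: 0.0101
```

```bash
python3 fit.py|tail -2
```

```text
case inner (np.int64(172), 'x at y0', np.float64(-77.85), 'yaw deg', np.float64(-0.18), 'tilt deg', np.float64(0.09))
[0.4888381  0.08038504 0.18458892] [ 0.07 -0.76 -1.78] [-0.025  0.033 -0.011] 12.35
```

Now there is free motion past the old contact point, so I'll keep probing.

move_arm --commands '[[[0,0,-0.1,0],[0,0,0,0],[0,0,0,0],[0,0,0,0]]]'

```text
clock: 12.75
tool_pos: [0.4898, 0.0805, 0.1846]
orientation: [-25.1, 90.0, 160.2]
force: [-0.1, 0.1, -0.8]
opening: 0.0101
```

move_arm --commands '[[[0,0,-0.05,0],[0,0,0,0],[0,0,0,0],[0,0,0,0]]]'

```text
clock: 13.15
tool_pos: [0.4901, 0.0805, 0.1845]
orientation: [4.2, 90.0, -170.5]
force: [-1.6, 0.3, 0.4]
opening: 0.0106
```

move_arm --commands '[[[0,0,-0.05,0],[0,0,0,0],[0,0,0,0],[0,0,0,0]]]'

```text
clock: 13.55
tool_pos: [0.4903, 0.0805, 0.1844]
orientation: [8.9, 89.9, -165.8]
force: [-4.4, 0.5, 2.2]
opening: 0.0101
```

move_arm --commands '[[[0,0,-0.05,0],[0,0,0,0],[0,0,0,0],[0,0,0,0]]]'

```text
clock: 13.95
tool_pos: [0.4904, 0.0804, 0.1843]
orientation: [8.8, 89.9, -165.9]
force: [-6.6, 0.4, 2.8]
opening: 0.0104
```

```bash
python3 fit.py|tail -2
```

```text
case inner (np.int64(160), 'x at y0', np.float64(-76.66), 'yaw deg', np.float64(-0.18), 'tilt deg', np.float64(0.43))
[0.49042961 0.0804039  0.1843714 ] [-6.36  0.71  2.96] [0.423 3.009 0.054] 14.0
```

The back is found stiffly at TCP x of about 0.4899, which agrees with the camera. I'll back off 0.8 mm from contact and lower.

move_arm --commands '[[[0,0,0.22,0],[0,0,0,0],[0,0,0,0],[0.5,0,0,0],[0.5,0,0,0],[0,0,0,0],[0,0,0,0],[0,0,0,0]]]'

```text
clock: 14.8
tool_pos: [0.4892, 0.0805, 0.1746]
orientation: [158.9, 90.0, -15.8]
force: [0.4, -0.2, -0.2]
opening: 0.0101
```

```bash
python3 fit.py|tail -2
```

```text
case inner (np.int64(141), 'x at y0', np.float64(-77.26), 'yaw deg', np.float64(0.13), 'tilt deg', np.float64(-0.63))
[0.48921029 0.08048163 0.17466093] [-0.57 -0.18 -1.06] [0.126 0.114 0.04 ] 14.85
```

move_arm --commands '[[[0.4,0,0,0],[0.4,0,0,0],[0.4,0,0,0],[0.4,0,0,0],[0,0,0,0],[0,0,0,0]]]'

```text
clock: 15.45
tool_pos: [0.4889, 0.0804, 0.1584]
orientation: [17.0, 90.0, -157.7]
force: [-1.0, 0.1, -1.7]
opening: 0.0099
```

move_arm --commands '[[[0.2,0,0,0],[0.2,0,0,0],[0.2,0,0,0],[0,0,0,0],[0,0,0,0]]]'

```text
clock: 15.95
tool_pos: [0.489, 0.0804, 0.1525]
orientation: [4.6, 90.0, -170.1]
force: [-0.0, 1.2, -1.4]
opening: 0.01
```

move_arm --commands '[[[0.2,0,0,0],[0.2,0,0,0],[0,0,0,0],[0,0,0,0]]]'

```text
clock: 16.35
tool_pos: [0.489, 0.0804, 0.1484]
orientation: [5.5, 90.0, -169.2]
force: [-0.2, 0.5, -1.0]
opening: 0.0103
```

move_arm --commands '[[[0.2,0,0,0],[0.2,0,0,0],[0,0,0,0],[0,0,0,0]]]'

```text
clock: 16.75
tool_pos: [0.4886, 0.0803, 0.1443]
orientation: [11.0, 89.9, -163.7]
force: [-1.1, 0.4, 0.3]
opening: 0.0104
```

move_arm --commands '[[[0.15,0,0,0],[0.15,0,0,0],[0,0,0,0],[0,0,0,0]]]'

```text
clock: 17.15
tool_pos: [0.4888, 0.0803, 0.1414]
orientation: [13.8, 90.0, -161.0]
force: [-3.3, 1.7, 3.0]
opening: 0.0106
```

move_arm --commands '[[[0.15,0,0,0],[0.15,0,0,0],[0,0,0,0],[0,0,0,0]]]'

```text
clock: 17.55
tool_pos: [0.4888, 0.0803, 0.1384]
orientation: [14.7, 90.0, -160.0]
force: [-4.7, -0.1, 3.4]
opening: 0.0103
```

move_arm --commands '[[[0.15,0,0,0],[0.15,0,0,0],[0,0,0,0],[0,0,0,0]]]'

```text
clock: 17.95
tool_pos: [0.4886, 0.0803, 0.1351]
orientation: [9.5, 89.9, -165.3]
force: [-3.6, -0.1, -0.1]
opening: 0.0105
```

move_arm --commands '[[[0.15,0,0,0],[0.15,0,0,0],[0,0,0,0],[0,0,0,0]]]'

```text
clock: 18.35
tool_pos: [0.4888, 0.0803, 0.1323]
orientation: [12.9, 90.0, -161.9]
force: [-4.3, -0.1, -0.7]
opening: 0.0101
```

move_arm --commands '[[[0.15,0,0,0],[0.15,0,0,0],[0,0,0,0],[0,0,0,0]]]'

```text
clock: 18.75
tool_pos: [0.4889, 0.0803, 0.1294]
orientation: [17.5, 90.0, -157.2]
force: [-4.8, 0.7, -0.4]
opening: 0.0101
```

```bash
cat > top.py <<'E'
from fit import *
for n in("scene","top"):
    im,d=snapshot(n);X,Y,Z=fr(n,d)
    k=(X>-95)&(X<-74)&(abs(Y)<70)&(abs(Y)>22)&(Z>120)&(Z<185)
    if k.sum()>10: print(n,k.sum(),"top z pct",np.percentile(Z[k],[50,90,97,99.5]).round(1))
    k=(X>70)&(X<95)&(abs(Y)<70)&(Z>120)&(Z<185)
    print(" far case",k.sum(),np.percentile(Z[k],[50,90,97,99.5]).round(1))
im,d=snapshot("scene");X,Y,Z=fr("scene",d)
print("case inner",pl(X,Y,Z,(X>-84)&(X<-74)&(abs(Y)<69)&(abs(Y)>18)&(Z>111)&(Z<160)))
o=get_obs();print(o["tool_pos"],o["force"].round(2),o["moment"].round(3),o["clock"])
E
python3 top.py
```

```text
scene 119 top z pct [158.1 173.1 174.1 175.1]
 far case 212 [163.7 167.  168.3 168.6]
top 106 top z pct [169.  172.8 173.5 175.5]
 far case 356 [157.9 166.2 167.5 169.3]
case inner (np.int64(44), 'x at y0', np.float64(-77.1), 'yaw deg', np.float64(-1.82), 'tilt deg', np.float64(1.12))
[0.48890498 0.08036892 0.129423  ] [-4.83  0.07  0.13] [0.13  2.236 0.034] 18.9
```

move_arm --commands '[[[0.15,0,0,0],[0.15,0,0,0],[0,0,0,0],[0,0,0,0]]]'

```text
clock: 19.3
tool_pos: [0.489, 0.0804, 0.1265]
orientation: [30.8, 90.0, -143.9]
force: [-4.9, -0.3, -0.0]
opening: 0.0102
```

move_arm --commands '[[[0.1,0,0,0],[0.1,0,0,0],[0,0,0,0],[0,0,0,0]]]'

```text
clock: 19.7
tool_pos: [0.4891, 0.0804, 0.1246]
orientation: [135.5, 90.0, -39.2]
force: [-5.8, 0.6, 1.1]
opening: 0.0101
```

move_arm --commands '[[[0.05,0,0,0],[0,0,0,0],[0,0,0,0]]]'

```text
clock: 20.0
tool_pos: [0.4891, 0.0804, 0.1242]
orientation: [149.1, 90.0, -25.7]
force: [-5.2, 0.1, 2.5]
opening: 0.0099
```

move_arm --commands '[[[0.05,0,0,0],[0,0,0,0],[0,0,0,0]]]'

```text
clock: 20.3
tool_pos: [0.4891, 0.0804, 0.1237]
orientation: [174.2, 90.0, -0.5]
force: [-5.6, 0.8, 2.0]
opening: 0.0099
```

move_arm --commands '[[[0.05,0,0,0],[0,0,0,0],[0,0,0,0]]]'

```text
clock: 20.6
tool_pos: [0.4892, 0.0804, 0.1232]
orientation: [178.2, 90.0, 3.5]
force: [-4.8, 0.2, 1.9]
opening: 0.0103
```

move_arm --commands '[[[0.05,0,0,0],[0,0,0,0],[0,0,0,0]]]'

```text
clock: 20.9
tool_pos: [0.4891, 0.0804, 0.1227]
orientation: [166.3, 90.0, -8.4]
force: [-4.9, 0.3, 1.5]
opening: 0.0101
```

move_arm --commands '[[[0.05,0,0,0],[0,0,0,0],[0,0,0,0]]]'

```text
clock: 21.2
tool_pos: [0.4892, 0.0804, 0.1226]
orientation: [161.3, 90.0, -13.4]
force: [-6.9, -0.1, 5.0]
opening: 0.0102
```

move_arm --commands '[[[0.05,0,0,0],[0,0,0,0],[0,0,0,0]]]'

```text
clock: 21.5
tool_pos: [0.4893, 0.0804, 0.1226]
orientation: [170.2, 90.0, -4.5]
force: [-9.3, -0.0, 10.6]
opening: 0.0105
```

The floor is reached: TCP is stalled at 0.1226 m, as predicted, and Fz rises stiffly. I'll ease off, release, and retreat upward.

move_arm --commands '[[[-0.06,0,0,0],[0,0,0,0],[0,0,0,0]]]'

```text
clock: 21.8
tool_pos: [0.4892, 0.0804, 0.1226]
orientation: [178.8, 90.0, 4.0]
force: [-5.3, 1.3, 5.0]
opening: 0.0101
```

move_arm --commands '[[[0,0,0,0],[0,0,0,0],[0,0,0,0],[0,0,0,0],[0,0,0,0],[0,0,0,0]]]' --jaw 3

```text
clock: 22.4
tool_pos: [0.4892, 0.0805, 0.1222]
orientation: [-168.1, 90.0, 17.1]
force: [0.5, 0.1, -0.0]
opening: 0.0301
```

move_arm --commands '[[[-1,0,0,0],[-2,0,0,0],[-3,0,0,0],[-3,0,0,0],[-1,0,0,0],[0,0,0,0],[0,0,0,0]]]'

```text
clock: 23.1
tool_pos: [0.4886, 0.0804, 0.2217]
orientation: [-24.8, 90.0, 160.5]
force: [-0.4, 0.5, -0.1]
opening: 0.0301
```

```bash
python3 top.py; python3 go.py .5714 .0864 .23 185.3
python3 - <<'E'
from h import *
im,d=snapshot("scene");im2,_=snapshot("top")
save("ins.png",np.hstack([cv2.resize(im[110:230,230:350],(400,400),interpolation=cv2.INTER_CUBIC),cv2.resize(im2[120:230,145:255],(400,400),interpolation=cv2.INTER_CUBIC)]))
E
```

```text
scene 182 top z pct [154.1 166.8 167.6 168.9]
 far case 218 [163.5 166.9 167.8 168.5]
top 118 top z pct [162.3 166.9 168.  169.1]
 far case 336 [157.8 166.1 167.8 168.7]
case inner (np.int64(96), 'x at y0', np.float64(-78.22), 'yaw deg', np.float64(-0.05), 'tilt deg', np.float64(-0.12))
[0.48843884 0.08016206 0.22097927] [-0.31 -0.59 -0.33] [0.047 0.094 0.049] 23.25
shift cm [-0.92  0.14 -8.32] spin rad -0.001 az -174.73 tilt -1.0 [0.0007 0.002 ] J [ 32.1   3.7 -21.9  -0.  -64.6 -26.8] F [-0.3 -0.6 -0.3] t 23.25
```

View pics/ins.png

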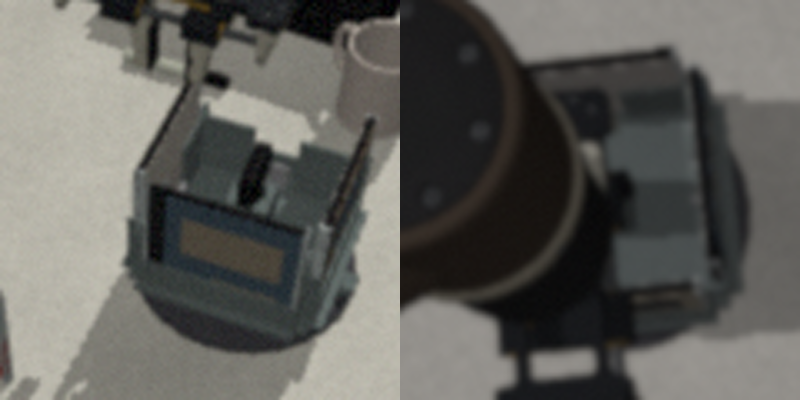

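The case is home: its top is level with the far case, and it stands plumb against the front plate. Moving over the turning grip now.

move_arm --commands '[[[0,0,-2,0],[0,0,-2.5,0],[0,0,-2.5,0],[0,0.06,-1.3,0],[0,0,0,0],[0,0,0,0]]]' --jaw 4.5

```text
clock: 23.95
tool_pos: [0.5711, 0.0872, 0.2214]
orientation: [13.6, 89.9, -161.2]
force: [-0.5, -0.4, 0.8]
opening: 0.045
```

```bash
python3 go.py .5713 .0872 .114 185.3
```

```text
shift cm [10.74 -0.   -0.03] spin rad -0.001 az -174.76 tilt -1.0 [0.0004 0.0016] J [ 28.1  11.7 -12.3  -0.  -66.1 -22.8] F [-0.5 -0.4  0.8] t 23.95
```

move_arm --commands '[[[2,0,0,0],[2.5,0,0,0],[2.5,0,0,0],[1.5,0,0,0],[1,0,0,0],[1,0,0,0],[0,0,0,0],[0,0,0,0]]]'

```text
clock: 24.75
tool_pos: [0.572, 0.0876, 0.1177]
orientation: [-174.7, 90.0, 10.6]
force: [0.1, -0.9, 0.4]
opening: 0.0451
```

```bash
python3 go.py .5713 .0872 .114 185.3
```

```text
shift cm [0.37 0.03 0.07] spin rad -0.0 az -174.71 tilt -1.0 [-0.0001 -0.0006] J [ 28.1  16.9 -20.    0.  -53.  -22.8] F [ 0.1 -0.9  0.4] t 24.75
```

move_arm --commands '[[[0.3,0,0.05,0],[0,0,0,0],[0,0,0,0],[0,0,0,0],[0,0,0,0],[0,0,0,0],[0,0,0,0]]]' --jaw 0

```text
clock: 25.45
tool_pos: [0.5711, 0.0874, 0.1144]
orientation: [5.4, 90.0, -169.4]
force: [-3.1, 1.2, 4.2]
opening: 0.0156
```

move_arm --commands '[[[0,0,0,-0.04],[0,0,0,-0.06],[0,0,0,-0.08],[0,0,0,-0.08],[0,0,0,-0.08],[0,0,0,-0.08],[0,0,0,-0.08],[0,0,0,-0.08]]]'

```text
clock: 26.25
tool_pos: [0.5714, 0.0875, 0.1143]
orientation: [-165.2, 90.0, 53.4]
force: [-1.9, 0.2, 3.2]
opening: 0.0158
```

```bash
python3 go.py .5713 .0872 .114 275.3
python3 - <<'E'
from h import *
print(get_obs()["moment"].round(2))
im,_=snapshot("top");im2,_=snapshot("scene")
save("turn.png",np.hstack([cv2.resize(im2[110:230,230:350],(400,400),interpolation=cv2.INTER_CUBIC),cv2.resize(im[120:230,145:255],(400,400),interpolation=cv2.INTER_CUBIC)]))
E
```

```text
shift cm [0.03 0.02 0.03] spin rad -0.989 az -141.37 tilt -1.0 [-0.0001 -0.0005] J [ 28.1  17.1 -20.3  -0.  -52.6  10.6] F [-1.9  0.2  3.2] t 26.25
[ 0.19  0.75 -0.61]
```

View pics/turn.png

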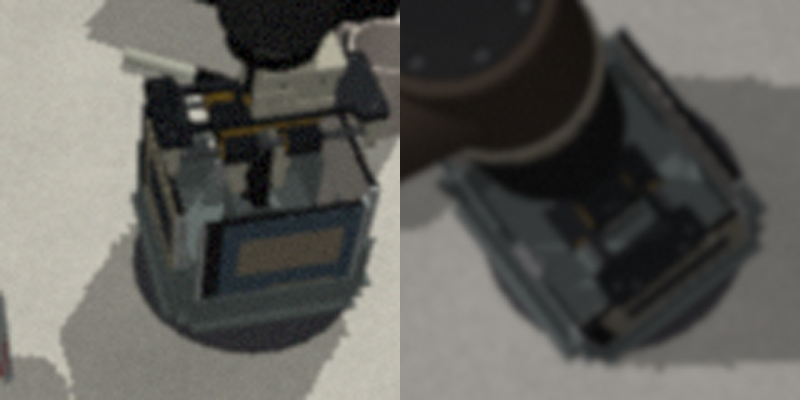

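The rotor turns with the grip anticlockwise, about 33° so far. I'll finish the quarter turn.

move_arm --commands '[[[0,0,0,-0.08],[0,0,0,-0.08],[0,0,0,-0.08],[0,0,0,-0.08],[0,0,0,-0.08],[0,0,0,-0.08],[0,0,0,-0.08],[0,0,0,-0.08]]]'

```text
clock: 27.15
tool_pos: [0.5717, 0.0878, 0.1144]
orientation: [135.6, 89.9, 30.9]
force: [-0.9, 1.8, 2.9]
opening: 0.0159
```

move_arm --commands '[[[0,0,0,-0.08],[0,0,0,-0.08],[0,0,0,-0.08],[0,0,0,-0.07],[0,0,0,-0.04],[0,0,0,0],[0,0,0,0],[0,0,0,0]]]'

```text
clock: 27.95
tool_pos: [0.5717, 0.088, 0.1143]
orientation: [124.6, 89.9, 39.8]
force: [-0.8, 5.2, 2.4]
opening: 0.0158
```

```bash
python3 go.py .5713 .0872 .114 275.3; python3 -c "
from h import *
print(get_obs()['moment'].round(2))"
```

```text
shift cm [ 0.03 -0.04  0.07] spin rad -0.003 az -84.86 tilt -1.0 [ 0.0009 -0.0006] J [ 28.1  17.1 -20.3  -0.  -52.6  67. ] F [-0.8  5.2  2.4] t 27.95
[ 1.64  0.69 -0.03]
```

Turned 90° with about zero torque about the vertical. Releasing and rising straight up.

move_arm --commands '[[[0,0,0,0],[0,0,0,0],[0,0,0,0],[0,0,0,0],[0,0,0,0],[0,0,0,0],[0,0,0,0]]]' --jaw 4.5

```text
clock: 28.65
tool_pos: [0.5713, 0.0874, 0.1141]
orientation: [-41.7, 90.0, -126.5]
force: [-0.5, -0.5, -0.9]
opening: 0.0448
```

move_arm --commands '[[[-1,0,0,0],[-2,0,0,0],[-3,0,0,0],[-3,0,0,0],[-3,0,0,0],[-3,0,0,0],[-2,0,0,0],[0,0,0,0]]]'

```text
clock: 29.45
tool_pos: [0.5727, 0.0877, 0.2887]
orientation: [102.6, 89.6, 17.9]
force: [0.6, 0.5, -1.2]
opening: 0.0449
```

move_arm --commands '[[[0,3,0,0],[0,3,0,0],[0,3,0,0],[0,3,0,0],[0,3,0,0],[0,3,0,0],[0,0,0,0],[0,0,0,0]]]'

```text
clock: 30.25
tool_pos: [0.7505, 0.1037, 0.2826]
orientation: [-78.2, 89.9, -163.0]
force: [-0.4, 0.0, -0.9]
opening: 0.0449
```

```bash
python3 go.py .5713 .0872 .114 275.3
python3 - <<'E'
from h import *
from fit import fr
for n in("top","scene"):
    im,d=snapshot(n);W=cloud(n,d);near=np.hypot(W[...,0]-.5713,W[...,1]-.0872)
    k=(near<.04)&(W[...,2]>.128)&(W[...,2]<.15)
    if k.sum()>20: r=cv2.minAreaRect((W[k][:,:2]*1000).astype(np.float32));print(n,"grip",r)
    X,Y,Z=fr(n,d);m=(Y<-70)&(Y>-100)&(abs(X)<70)&(Z>120)&(Z<185);print(" right: n",m.sum(),np.percentile(Z[m],[90,97,99]).round(1) if m.sum()>5 else 0)
    k2=(Y>70)&(Y<100)&(abs(X)<65)&(Z>120)&(Z<185);print(" left n",k2.sum()); k3=(X<-70)&(X>-100)&(abs(Y)<65)&(Z>120)&(Z<185);print(" near n",k3.sum())
    save(n+"end.png",im)
E
```

```text
shift cm [ 1.690e+01 -1.796e+01  1.000e-02] spin rad -0.002 az -84.8 tilt -1.0 [-0.0023  0.0005] J [ 22.5  27.3  18.3  -0.  -81.1  72.7] F [-0.4  0.  -0.9] t 30.25
top grip ((571.0590209960938, 87.32408905029297), (55.452659606933594, 16.25819206237793), 5.207734107971191)
 right: n 245 [167.1 167.9 168.4]
 left n 358
 near n 0
scene grip ((571.6046142578125, 87.0632553100586), (55.84387969970703, 17.677196502685547), 4.949779033660889)
 right: n 633 [166.  167.5 168.3]
 left n 546
 near n 0
```

View pics/sceneend.png

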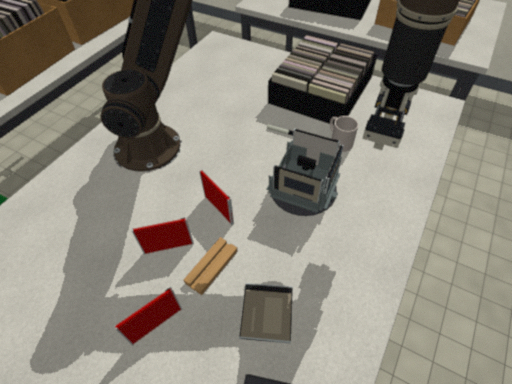

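The picture shows the loaded case on the right side of the spinner at about (298,186), cover outward. The near pocket is empty, and the mug, marker and flat case are undisturbed. Handing in.

```bash
python3 -c "
from plant import close_job
print(close_job())"
```

```text
the job is handed in; nothing more can be done
None
```

The job is handed in at about 30 s. The case sits fully home in its pocket, and the spinner rests one click anticlockwise with an empty pocket on the robot's side.

- **Loading:** I lifted the case from the stand and found the pocket's back by touch. I then slid the case past the leaf and pressed it until it stopped on the floor, where the highest reading was about 14 N at the wrist.
- **Turning:** I turned the grip 90° anticlockwise, let go and moved clear.
- **Last checks:**
    - The case top was level with the neighbouring cases.
    - After release the grip was within about half a degree of a quarter turn from its start.
    - The pocket on the robot's side was empty, and the case's cover faces outward.
    - The bystanders look unmoved in the last picture.
- **What disagreed:** My first probe met a soft contact about 3 mm early. The case was about 1.3 mm too far right and its end caught the right-hand cheek, with up to about 5 N at the wrist. I shifted it left and probed again, and that touch matched the camera.

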